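Throw the toggle clamp on a robot bracket with an extension bar

ROBOT

A 6-joint arm with a two-finger parallel gripper is mounted at the origin on the work surface. World frame = base frame: x ahead of the robot, y to its left, z up, the work surface at z = 0. Lengths are in mm, angles in rad, forces in N, time in s.
With the tool pointing down it reaches from about 400 to 925 mm from the base axis. Payload 12.5 kg.
Tool frame: the origin (TCP) lies midway between the tips of the shut fingers; the grasp point (between the pads) lies 19 mm behind it; z points along the fingers, x is the direction in which the jaws open and shut, and the axes are right-handed (so a half turn about z gives the same grasp; the last joint's range is limited). The gripper opens to 95 mm and grips with 3 to 60 N. Pads are 20 mm wide; open, the fingers measure 119 mm over their backs; the gripper's body (75 mm by 180 mm) begins 59 mm behind the grasp point.
Start: joints at [1.056, 0.491, 1.559, -0, 1.092, -0.106], TCP at [248.428, 573.524, 214.661] pointing down, gripper open.
Joint ranges: [-3.1, 3.1], [-0.84, 2.19], [0.05, 2.79], [-1.13, 4.28], [0.06, 2.93], [-2.69, 2.69]. Speed limits (rad/s): [2.22, 2.22, 2.79, 3.14, 3.14, 3.14].

INTERFACE

Orientations are given as [roll, pitch, yaw] about the fixed x, y, z axes, in that order (R = Rz(yaw) Ry(pitch) Rx(roll)).
In Python, from bench import r gives the robot as it stands. The module is installed in compiled form; this text tells all that it offers. Calls block until the motion is done:
- r.move_pose(position, orientation): joint-space move of the TCP to a pose.
- r.move_l(position, orientation=None, rate=150, until_force=None): straight line of the TCP; orientation=None keeps the orientation; rate is the mean speed in mm/s. With until_force (N) it stops when the force on the tool has changed by that much, and returns True; else False.
- r.goto_joints(angles): joint-space move.
- r.move_gripper(opening, newtons=None): opening from 0.0 (shut) to 1.0 (fully open); newtons is the grip in N (None keeps the last); returns when the fingers have stopped.
- r.wait(seconds).
- r.ik(position, orientation): joint angles nearest the present ones, or None.
- r.get_obs(): the state.
- r.capture(name): name is "scene" or "top" or "wrist"; returns a dict with "pixels" (384x512x3 uint8, red, green, blue), "intrinsics" (3x3 intrinsics, pixels), "rvec" (rotation vector, rad) and "tvec" (3), from world to camera coordinates, as OpenCV has them; the wrist camera has in their place "mount" (4x4, takes a point from camera to tool coordinates, whose origin is the TCP and whose axes are the tool frame's). Camera axes: x right, y down, z forward; pixel columns grow to the right and rows downward; lengths in mm; the calibration is good to about 2 mm. A picture is of the moment at which its call begins: read the wrist's pose just before it. There is no depth.
A pose or a line that the arm cannot do raises r.IKError and nothing moves.
- r.job_done(): hands the job in, once; it reports no verdict.
Trained networks look in the newest picture that a camera, given by its name, has taken for a name from the list of things; names that differ only in an ending like _2 or _b are one class to them, and where a whole thing is asked for, a point or a joint stands for the part that bears it (a point fixed in the world has none). Each returns a list of dicts, best first, with "confidence" (0 to 1); they miss things now and then, are a little off and sometimes report something else, mostly with a low value. They report only what shows in the picture. A call takes as long as a camera call. They do not tell look-alikes from the thing itself.
- r.recognise(camera, thing): "box" ([centre column, centre row, width, height] in pixels, round what is visible of it).
The state is a dict: "time": time; "qpos": joint angles; "qvel": joint speeds; "joint_efforts": joint torques, N m; "position": TCP position; "tcp_rot": TCP orientation; "wrist_force": force on the tool from outside, world axes, zero at the start; "wrist_torque": the same for the moment, N m; "grip_width": opening from 0.0 (shut) to 1.0 (fully open).
Only numpy, scipy, OpenCV 4.12 (cv2) and the standard library are available. Lean on these libraries where they do the work, as an engineer would, in place of code of your own. Each camera call takes 0.05 s, during which the arm holds its last target.

TASK

Clamp the blue bracket: take the green-handled bar from its yellow rest, slip its steel socket down over the red lever of the station holding the blue bracket and swing the lever clockwise, seen from above, past its dead point until fully home. Then lift the bar off and lay it back in its rest as it lay. Work the lever only with the bar, keep the gripper itself off that station, and leave the empty station's lever alone.

Things in the scene. Friction and masses are not known exactly. Their poses are not given: they have to be found in the camera images.
- clamp: Fixed station with the blue bracket: aluminium plate 225 x 130 x 10 mm, grey clamp body, rubber-tipped plunger; at its far end a fence and the blue bracket with orange bosses. Origin on the table, on the lever's upright pivot axis; x points from pivot to bracket (away from the robot), z up. Nothing on it is higher than 85 mm.
- stub (a point): Middle of that station's red lever: a level round bar 14 mm thick, from the pivot hub (radius 17 mm) out to 99 mm from the pivot axis. The point lies on its centre line, 67 mm above the table, 65 mm from the pivot axis. x points along the lever towards the pivot (pivot axis at +65 mm), z up.
- clamp_lever (a joint): Angle of that lever about its upright pivot, rad: 0 open (at the start, sprung against its stop), growing clockwise seen from above; dead point 0.85; 1.2 fully home at its stop. Before the dead point the spring resists (up to about 0.6 N m, lightly damped); beyond it the spring drives the lever home and keeps it there.
- bar_grip (a point): Grip point of the loose extension bar (0.28 to 0.46 kg): in the green handle near the balance point, half-way up (14 mm above the underside). Handle 24 mm wide, 28 mm high, from 40 mm ahead of this point to 80 mm behind. x points along the bar from handle to socket, z up. At the start it lies in the rest, 48 mm above the table.
- socket (a point): Middle of the bar's steel socket, an upside-down U channel open below and at both ends: 50 mm long, 34 mm wide outside, 22 mm inside, walls 22 mm deep. It lies 85 mm ahead (+x) of bar_grip and 1 mm higher; axes as the bar's. With the socket centred and resting on the lever it coincides with stub (bar_grip then 66 mm up).
- rest: The bar's fixed rest: black base 8 mm high, two yellow cross supports with tops at 34 mm, each 20 mm long at x = -62 and +85 mm, 74 mm clear between end lips 42 mm high; fingers have room between the supports. Origin on the table below the bar's grip point as it should lie; x along the bar towards the socket, z up.
- spare_lever (a joint): Angle of the like red lever on the empty station (no blue bracket), about 0.3 m to one side: 0, open, at the start, and must stay so.
There are look-alikes about, which are no part of the job. What is shaped like the part that bears bar_grip but orange is not meant. There is more than one size of the rest; the one meant has the size given above.

How it is judged (in metres and radians):
On the way, in this order (a step that is already met when the one before it is completed fails the run):
1. the bar's socket is over the stub of the loaded clamp while that clamp is still open (value of joint clamp_lever below 0.5 rad and horizontal distance between socket and stub below 0.025 m and z of socket in the frame of stub between -0.012 and 0.012 m and angle between the x axis of socket and the x axis of stub, either way round below 0.35 rad), for 0.1 s.
2. the lever has been thrown past its dead point and is home (value of joint clamp_lever above 1.05 rad), for 0.2 s.
At the end, for the whole second after the job is handed in: Loaded clamp's lever beyond 1.05 rad (of 1.2); empty station's lever below 0.15 rad; bar lying level in its rest: grip point within 20 mm along and 25 mm across of the rest's origin, 48 mm up within 6 mm, turned no more than 0.26 rad (15 degrees) (value of joint clamp_lever above 1.05 rad and value of joint spare_lever below 0.15 rad and x of bar_grip in the frame of rest between -0.02 and 0.02 m and y of bar_grip in the frame of rest between -0.025 and 0.025 m and z of bar_grip in the frame of rest between 0.042 and 0.054 m and angle between the x axis of bar_grip and the x axis of rest, either way round below 0.26 rad); the robot touches nothing.
It fails at once if the lever of the empty station is moved (value of joint spare_lever above 0.3 rad).
It fails at once if the robot itself presses on the loaded clamp station or its lever (contact force between any of the fingers, the arm and clamp above 3 N).
It also fails if it takes over 50 s, if anything falls off the work surface, if the arm or the gripper's body presses on something with over 40 N, if the wrist force passes 120 N, or if a joint passes its speed limit or range.

## Working session

There is one attempt and no reset: what is moved stays moved. The work goes in short steps, each a Python script; the robot and the scene stay as the last script left them, time stands still between calls to the robot, and variables do not carry over. Pictures are saved under pics/ and viewed, and the job is handed in when it is done.

```bash
mkdir -p pics; ls
cat > h.py <<'E'
from bench import r
import numpy as np, cv2
def snap(cam,name):
    c=r.capture(cam); cv2.imwrite(f'pics/{name}.png',c['pixels'][:,:,::-1]); return c
def ray(c,uv,z):
    K=np.array(c['intrinsics']);R,_=cv2.Rodrigues(np.array(c['rvec'],float));t=np.array(c['tvec'],float).ravel()
    d=R.T@np.linalg.inv(K)@np.array([uv[0],uv[1],1.]);o=-R.T@t
    return o+d*(z-o[2])/d[2]
def proj(c,P):
    return cv2.projectPoints(np.array(P,float).reshape(-1,3),np.array(c['rvec'],float),np.array(c['tvec'],float),np.array(c['intrinsics'],float),None)[0].reshape(-1,2)
E
python3 - <<'E'
from h import *
import pickle
for n in('scene','top'):
    c=snap(n,n+'0'); pickle.dump(c,open(n+'.pkl','wb'))
    print(n,c['intrinsics'],c['rvec'],c['tvec'])
    for t in('clamp','bar_grip','socket','rest','stub'):
        try: print(t,[(np.round(b['box']).tolist(),round(b['confidence'],2)) for b in r.recognise(n,t)])
        except Exception as e: print(t,e)
print(r.get_obs())
E
```

```text
pics
scene [[372.27957375   0.         254.38447526]
 [  0.         372.27957375 194.49192308]
 [  0.           0.           1.        ]] [ 2.15599134  0.77624864 -0.36056054] [-291.25950231 -156.5983317  1509.15767252]
clamp [([372.0, 188.0, 80.0, 52.0], 0.76)]
bar_grip [([212.0, 270.0, 67.0, 36.0], 0.83), ([114.0, 258.0, 45.0, 59.0], 0.65)]
socket [([114.0, 256.0, 43.0, 59.0], 0.78), ([213.0, 270.0, 69.0, 41.0], 0.68)]
rest [([169.0, 214.0, 34.0, 26.0], 0.77), ([305.0, 232.0, 48.0, 17.0], 0.63), ([214.0, 275.0, 68.0, 52.0], 0.59)]
stub [([350.0, 169.0, 37.0, 15.0], 0.66)]
top [[403.85292567   0.         254.60188564]
 [  0.         403.85292567 195.35397749]
 [  0.           0.           1.        ]] [ 2.13868163 -2.1918607   0.12433846] [ -89.70591459  457.3933519  1122.05329798]
clamp [([120.0, 126.0, 52.0, 88.0], 0.94)]
bar_grip [([345.0, 168.0, 28.0, 68.0], 0.86), ([393.0, 266.0, 65.0, 40.0], 0.82), ([120.0, 126.0, 48.0, 85.0], 0.49)]
socket [([344.0, 167.0, 32.0, 63.0], 0.66), ([394.0, 266.0, 69.0, 44.0], 0.62)]
rest [([316.0, 278.0, 25.0, 57.0], 0.91), ([345.0, 174.0, 49.0, 72.0], 0.66)]
stub [([118.0, 149.0, 28.0, 38.0], 0.6)]
{'time': 0.6, 'qpos': array([ 1.05638904e+00,  4.90866775e-01,  1.55891983e+00, -1.69827392e-06,
        1.09173136e+00, -1.05573437e-01]), 'qvel': array([-1.84156142e-03, -1.86874159e-03,  7.76336978e-06, -1.27261574e-03,
       -1.47149295e-03,  4.42711775e-04]), 'joint_efforts': array([-1.04700230e-03, -6.12205911e+01, -2.58367163e+01,  6.92470302e-02,
        4.45210445e-02, -2.33399356e-05]), 'position': array([248.42575698, 573.50476892, 214.67475199]), 'tcp_rot': array([ 3.14158329e+00, -7.41067699e-05,  1.16196326e+00]), 'wrist_force': array([ 0.03789736, -0.56657344, -0.04994306]), 'wrist_torque': array([-0.03795427, -0.00925889, -0.02343169]), 'grip_width': 1.0006852762117984}
```

View pics/scene0.png

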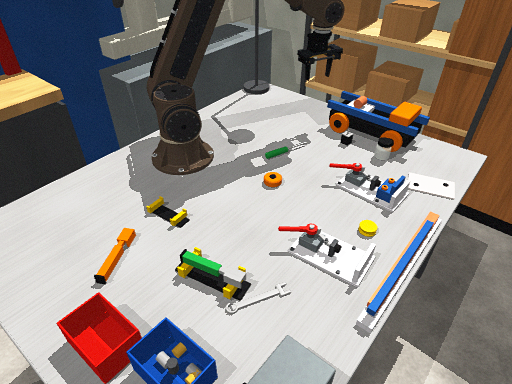

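View pics/top0.png

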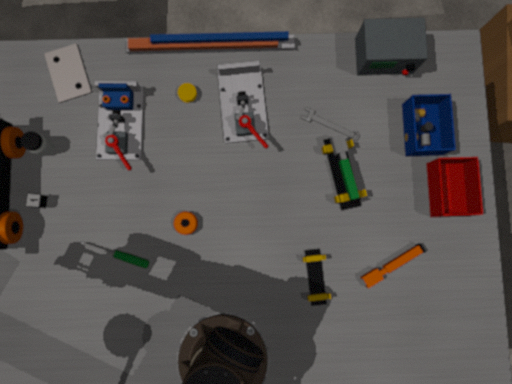

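Run:
```python
import cv2
i=cv2.imread('pics/top0.png')
cv2.imwrite('pics/t_bar.png',cv2.resize(i[110:310,290:440],None,fx=3.9,fy=3,interpolation=cv2.INTER_CUBIC) if 0 else cv2.resize(i[110:310,290:440],None,fx=3,fy=3,interpolation=cv2.INTER_CUBIC))
cv2.imwrite('pics/t_cl.png',cv2.resize(i[70:190,70:270],None,fx=4,fy=4,interpolation=cv2.INTER_CUBIC))
```

```text
(no output)
```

View pics/t_bar.png

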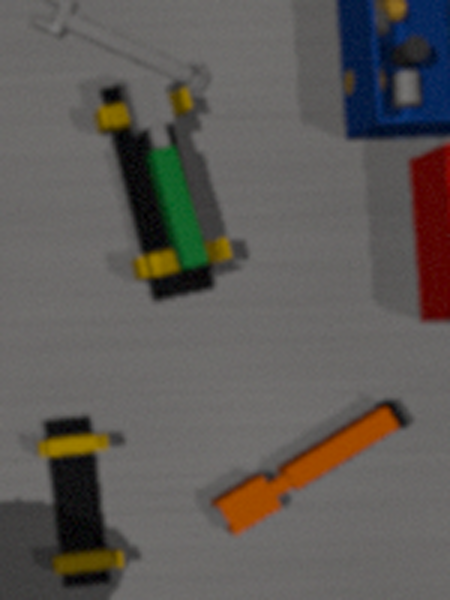

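View pics/t_cl.png

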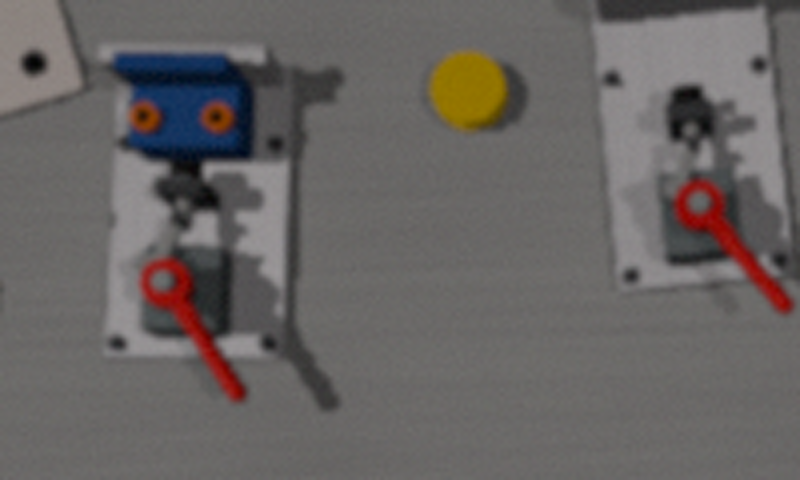

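```bash
cat > m.py <<'E'
from h import *
import pickle
c=pickle.load(open('top.pkl','rb'));p=c['pixels'];hsv=cv2.cvtColor(p,cv2.COLOR_RGB2HSV)
def comps(lo,hi,z,mn=25):
    m=cv2.inRange(hsv,lo,hi)
    n,l,s,ce=cv2.connectedComponentsWithStats(m)
    for i in range(1,n):
        if s[i,4]>=mn:
            pts=np.argwhere(l==i)[:,::-1].astype(float)
            W=np.array([ray(c,q,z)[:2] for q in pts]).astype(np.float32)
            (cx,cy),(w,h),a=cv2.minAreaRect(W)
            e=np.linalg.eigh(np.cov(W.T));v=e[1][:,1]
            print(ce[i].round(1),s[i,4],'cen',W.mean(0).round(1),'rect',round(cx,1),round(cy,1),round(w,1),round(h,1),'ax',round(float(np.arctan2(v[1],v[0])),3))
print('green');comps((50,100,50),(80,255,255),62)
print('yellow');comps((22,120,90),(32,255,255),36,10)
print('red');comps((0,180,90),(5,255,255),72)
comps((174,180,90),(180,255,255),72)
E
python3 m.py
```

```text
green
[348.9 178.5] 412 cen [ 491.5 -362.5] rect 490.7 -362.7 115.1 29.2 ax -2.918
[130.5 259.6] 197 cen [284.5 238.7] rect 284.8 238.4 97.4 16.7 ax 1.225
yellow
[186.7  92.1] 290 cen [759.9  88.5] rect 760.1 89.0 56.4 54.0 ax -2.897
[351.3 142.6] 24 cen [ 598.9 -381. ] rect 599.1 -381.6 8.6 20.4 ax -2.995
[327.1 148.2] 69 cen [ 584.2 -310.9] rect 583.4 -310.7 28.6 20.4 ax 1.659
[363.6 192.6] 37 cen [ 454.1 -408.3] rect 454.4 -408.0 14.1 20.1 ax 3.116
[341.3 197.9] 97 cen [ 440.8 -344.8] rect 441.3 -344.6 20.9 38.2 ax 1.783
[313.9 258. ] 132 cen [ 275.4 -260.8] rect 275.7 -261.0 16.4 62.8 ax 1.66
[317.5 297.1] 44 cen [ 169.2 -266.1] rect 169.3 -267.4 7.2 44.7 ax 1.679
[329.2 296.2] 13 cen [ 170.8 -298.2] rect 171.5 -297.8 5.5 10.8 ax 2.885
red
[251.5 129.3] 174 cen [634.6 -96.6] rect 629.1 -104.0 109.7 31.9 ax -2.464
[117.3 149.5] 171 cen [586.5 275.1] rect 577.0 273.9 110.6 30.6 ax -2.593
[456.3 188.3] 1358 cen [ 455.9 -652.5] rect 461.7 -662.1 112.6 158.6 ax -3.123
```

```bash
cat >> h.py <<'E'
def wsnap(name):
    o=r.get_obs(); w=r.capture('wrist'); cv2.imwrite(f'pics/{name}.png',w['pixels'][:,:,::-1])
    from scipy.spatial.transform import Rotation as Ro
    T=np.eye(4);T[:3,:3]=Ro.from_euler('xyz',o['tcp_rot']).as_matrix();T[:3,3]=o['position']
    C=T@np.array(w['mount']); Ci=np.linalg.inv(C)
    w['rvec']=cv2.Rodrigues(Ci[:3,:3])[0].ravel(); w['tvec']=Ci[:3,3]
    import pickle; pickle.dump(w,open(name+'.pkl','wb'))
    return w
E
python3 - <<'E'
from h import *
P=np.pi
r.move_pose([470,-340,260],[P,0,1.79]); w=wsnap('w1'); print(w['mount'],r.get_obs()['time'],r.get_obs()['qpos'].round(2))
print(proj(w,[[511,-358,62],[519,-361,34]]))
E
```

```text
[[ 9.99999830e-01 -4.52346748e-05 -5.81457292e-04  1.05682449e+00]
 [ 2.11069769e-04  9.57475620e-01  2.88514112e-01 -8.22972295e+01]
 [ 5.43680339e-04 -2.88514186e-01  9.57475466e-01 -1.70991605e+02]
 [ 0.00000000e+00  0.00000000e+00  0.00000000e+00  1.00000000e+00]] 3.9333 [-0.74  0.38  1.61  0.    1.15 -2.53]
[[236.57830887 198.25291921]
 [234.64970567 196.97729929]]
```

View pics/w1.png

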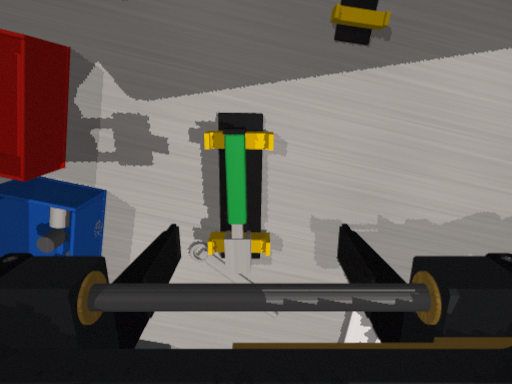

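The bar shows a green handle at (236,180) and a steel socket at (237,250), lying on the large rest with yellow supports at (239,141) and (239,243).
Candidates, by top-picture pixel:
- **Bar:** green bar (349,178), orange one (393,266), green screwdriver-like tool (131,259). I choose the first, which is green and lies in the rest.
- **Rest:** the one under the bar, with supports 146 mm apart, which fits the given 147. The small rest (316,278) has about 106 mm.
- **Station:** the one at (117,120) with the blue bracket. The other at (245,110) is empty.

Run:
```python
from h import *
import pickle
w=pickle.load(open('w1.pkl','rb'));hsv=cv2.cvtColor(w['pixels'],cv2.COLOR_RGB2HSV)
def comps(m,z,mn=60):
    n,l,s,ce=cv2.connectedComponentsWithStats(m)
    for i in range(1,n):
        if s[i,4]>=mn and ce[i][1]<275:
            pts=np.argwhere(l==i)[:,::-1].astype(float)
            W=np.array([ray(w,q,z)[:2] for q in pts]).astype(np.float32)
            print(ce[i].round(1),s[i,:5],'cen',W.mean(0).round(1),'rect',cv2.minAreaRect(W),'ax',np.linalg.eigh(np.cov(W.T))[1][:,1].round(3))
comps(cv2.inRange(hsv,(50,150,120),(80,255,255)),62)
comps(cv2.inRange(hsv,(22,150,120),(32,255,255)),40,20)
i=w['pixels'][100:280,180:300,::-1];cv2.imwrite('pics/w1c.png',cv2.resize(i,None,fx=3.3,fy=3.3,interpolation=cv2.INTER_CUBIC))
```

```text
[235.4 178.2] [ 225  135   21   89 1585] cen [ 486.8 -364.3] rect ((489.2481384277344, -363.6181640625), (111.7026596069336, 22.008817672729492), 13.286450386047363) ax [-0.973 -0.229]
[359.7  15.2] [335   4  50  22 652] cen [ 276.4 -265.8] rect ((276.48577880859375, -266.3897399902344), (14.687527656555176, 55.48130416870117), 3.7656216621398926) ax [-0.073  0.997]
[387.   17.8] [384  11   7  14  49] cen [ 272.2 -235. ] rect ((272.06787109375, -234.99603271484375), (13.034723281860352, 4.08986234664917), 5.1074652671813965) ax [-0.995 -0.097]
[213.3 140.2] [204 132  20  18 309] cen [ 449.7 -401.7] rect ((450.2492370605469, -401.3766784667969), (21.49896240234375, 23.916889190673828), 10.679049491882324) ax [-0.302  0.953]
[258.6 140.9] [245 133  29  17 464] cen [ 438.1 -346.1] rect ((438.2513732910156, -345.60235595703125), (19.95639419555664, 35.176795959472656), 12.588665962219238) ax [-0.195  0.981]
[215.3 245.6] [207 239  17  16 203] cen [ 592.4 -373.3] rect ((593.8558959960938, -373.1885986328125), (22.98161506652832, 22.522281646728516), 12.599809646606445) ax [-0.721  0.693]
[260.  246.3] [251 239  19  17 262] cen [ 579.9 -312.4] rect ((580.9607543945312, -312.097412109375), (24.48320960998535, 25.247772216796875), 12.173028945922852) ax [0.22  0.975]
```

View pics/w1c.png

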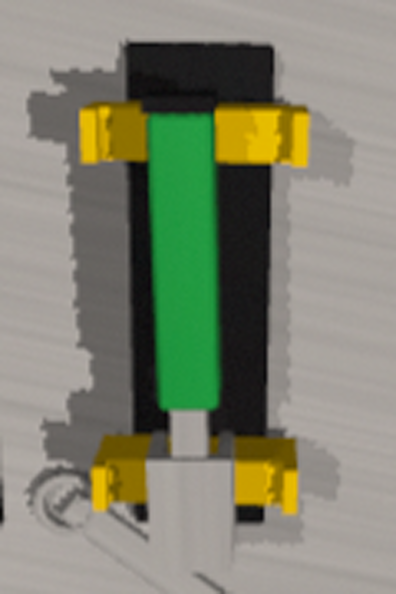

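Run:
```python
from h import *
P=np.pi;Y=0.228+P/2
r.move_gripper(0.75)
r.move_pose([506,-359.5,110],[P,0,Y])
r.move_l([506,-359.5,29.5],rate=120)
r.move_gripper(0.0,60)
o=r.get_obs();print(o['time'],o['grip_width'],o['position'],o['tcp_rot'],o['wrist_force'])
r.move_l([506,-359.5,110],rate=120)
o=r.get_obs();print(o['time'],o['grip_width'],o['wrist_force'],o['wrist_torque'])
r.move_pose([506,-359.5,260],[P,0,Y])
w=wsnap('w2')
r.move_pose([659,211,260],[P,0,Y])
w=wsnap('w3');o=r.get_obs();print(o['time'],o['grip_width'],o['qpos'].round(2))
```

```text
6.875 0.2528984717464425 [ 506.07377902 -359.61048649   29.49257586] [3.14150877e+00 2.17875016e-04 1.79886804e+00] [ 0.66083676 -0.04289463  0.9558295 ]
7.7 0.24986461158997886 [ 0.14914468 -0.26145261 -5.15980932] [ 0.04264117  0.07988262 -0.00386471]
10.5667 0.24710790715486533 [ 0.21  0.56  1.32 -0.    1.27 -1.58]
```

View pics/w2.png

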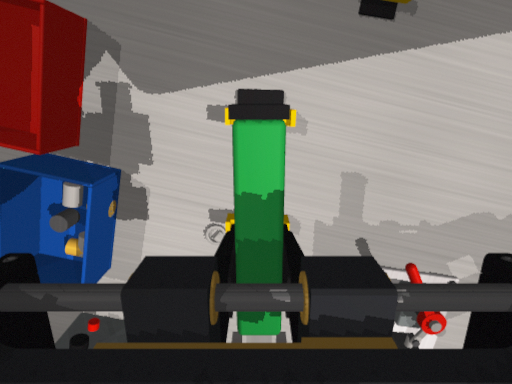

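View pics/w3.png

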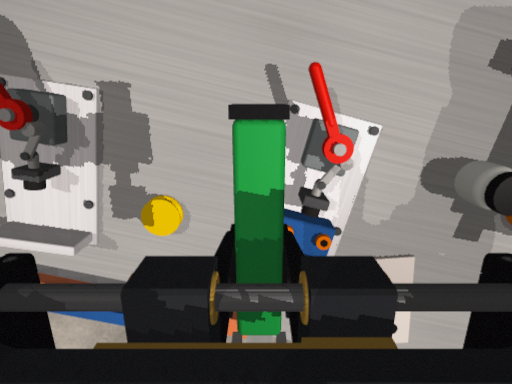

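Run:
```python
from h import *
import pickle
w=pickle.load(open('w3.pkl','rb'));hsv=cv2.cvtColor(w['pixels'],cv2.COLOR_RGB2HSV)
m=cv2.inRange(hsv,(0,170,90),(4,255,255))|cv2.inRange(hsv,(175,170,90),(180,255,255))
m[:,:290]=0;m[200:]=0
pts=np.argwhere(m)[:,::-1].astype(float);print(len(pts),pts.min(0),pts.max(0))
for z in(67,74):
  W=np.array([ray(w,q,z)[:2] for q in pts])
  hub=ray(w,(339,149),z)[:2]
  d=np.linalg.norm(W-hub,axis=1)
  L=W[(d>25)]
  mu=L.mean(0);v=np.linalg.svd(L-mu)[2][0];v=v if v@(mu-hub)>0 else -v
  print(z,'hub',hub,'mid',mu,'outdir',v,np.arctan2(-v[1],-v[0]),'dmax',((L-hub)@v).max(),'hub lateral',np.cross(v,hub-mu),'w',(abs(np.cross(v,(L-mu)))).max())
# hub blob fit
  H=W[d<25].astype(np.float32);print('hubcircle',cv2.minEnclosingCircle(H))
# rear end of bar in tool coords
T=np.array(w['mount']);K=np.array(w['intrinsics'])
for uv in((259,104),(259,118),(234,121),(285,121),(237,200),(283,200)):
  dd=T[:3,:3]@np.linalg.inv(K)@np.array([*uv,1.]);o=T[:3,3];print(uv,(o+dd*(-33-o[2])/dd[2]).round(1))
cv2.imwrite('pics/w3c.png',cv2.resize(w['pixels'][50:260,220:400,::-1],None,fx=2.8,fy=2.8,interpolation=cv2.INTER_CUBIC))
```

```text
1433 [309.  63.] [352. 163.]
67 hub [611.78844136 296.68973251] mid [559.31639882 261.48527839] outdir [-0.84270698 -0.53837249] 0.568504629979854 dmax 100.59043281146448 hub lateral -1.4175349988574695 w 6.5803342732541035
hubcircle ((608.5942993164062, 293.79522705078125), 20.749540328979492)
74 hub [611.15513406 294.6857397 ] mid [559.49323067 260.03377924] outdir [-0.84259753 -0.53854378] 0.5687079074747448 dmax 98.65664905869717 hub lateral -1.3754592139643194 w 6.461477022618462
hubcircle ((608.2283325195312, 290.85888671875), 20.55857276916504)
(259, 104) [  1.1 -80.5 -33. ]
(259, 118) [  1.1 -74.7 -33. ]
(234, 121) [ -9.8 -73.4 -33. ]
(285, 121) [ 12.4 -73.4 -33. ]
(237, 200) [ -9.2 -37.3 -33. ]
(283, 200) [ 12.3 -37.3 -33. ]<stdin>:13: DeprecationWarning: Arrays of 2-dimensional vectors are deprecated. Use arrays of 3-dimensional vectors instead. (deprecated in NumPy 2.0)
```

View pics/w3c.png

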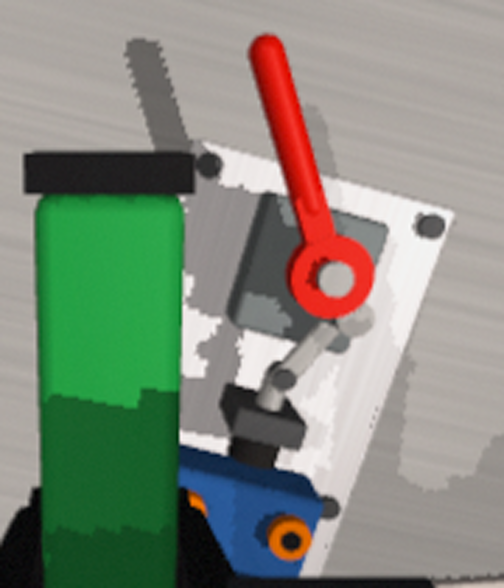

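Run:
```python
from h import *
P=np.pi;yb=0.5686;Y=yb+P/2
stub=np.array([557,259.5]);u=np.array([np.cos(yb),np.sin(yb)]);g=stub-85*u
r.move_pose([*g,130],[P,0,Y])
r.move_l([*g,80],rate=120)
s=snap('scene','s1')
f=r.move_l([*g,48],rate=50,until_force=7)
o=r.get_obs();print(f,o['time'],o['position'],o['wrist_force'],o['wrist_torque'],o['grip_width'])
s=snap('scene','s2')
c=[cv2.resize(cv2.imread(f'pics/{n}.png')[130:220,310:430],None,fx=3.3,fy=3.3,interpolation=cv2.INTER_CUBIC) for n in('s1','s2')]
cv2.imwrite('pics/s12.png',np.hstack(c))
```

```text
True 12.5917 [485.10432841 213.62281135  53.04560054] [-1.92833549 -0.47480925  3.63448002] [ 0.1455261  -0.08733019 -0.00270983] 0.25322872169029126
```

View pics/s12.png

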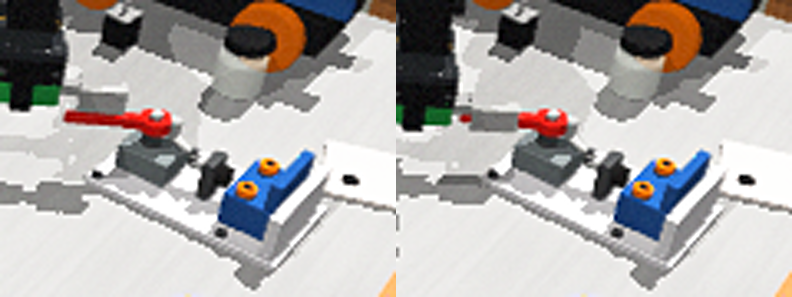

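```bash
cat > swing.py <<'E'
from h import *
P=np.pi;yb=0.5686;piv=np.array([611.8,294.5])
def pose(a,rad=150):
    y=yb-a; return piv-rad*np.array([np.cos(y),np.sin(y)]),y+P/2
E
python3 - <<'E'
from swing import *
g,Y=pose(0)
o=r.get_obs();print(r.move_l([*g,51],rate=30,until_force=8))
r.wait(0.3);o=r.get_obs();print(o['position'],o['wrist_force'])
z=o['position'][2]
for a in np.linspace(0.1,1.2,12):
    g,Y=pose(a); f=r.move_l([*g,z],[P,0,Y],rate=70,until_force=30)
    o=r.get_obs();y=yb-a
    n=np.array([np.sin(y),-np.cos(y)])
    print(round(a,2),f,o['time'],o['wrist_force'].round(1),o['wrist_torque'].round(2),round(o['grip_width'],3))
    if f: break
r.wait(0.3)
s=snap('scene','s3');t=snap('top','t3');wsnap('w4')
c=[cv2.resize(cv2.imread('pics/s3.png')[130:220,310:430],None,fx=3.3,fy=3.3),cv2.resize(cv2.imread('pics/t3.png')[70:190,50:170],None,fx=2.475,fy=2.475)]
cv2.imwrite('pics/st3.png',np.hstack(c))
E
```

```text
False
[485.15850694 213.60733086  51.14889092] [-4.96242298 -2.71123041  6.4592747 ]
0.1 False 13.5583 [-0.9 -5.8  4.6] [-0.63 -0.12 -0.26] 0.25
0.2 False 13.925 [-0.2 -6.4  5.1] [-0.79 -0.43 -0.36] 0.248
0.3 False 14.2917 [ 0.5 -5.8  6. ] [-1.03 -0.54 -0.42] 0.247
0.4 False 14.6583 [ 0.1 -6.6  5.7] [-1.11 -0.56 -0.43] 0.244
0.5 False 15.025 [ 1.2 -6.6  5.9] [-1.05 -0.61 -0.4 ] 0.25
0.6 False 15.3917 [-0.4 -5.9  5.8] [-0.99 -0.56 -0.35] 0.248
0.7 False 15.7583 [-0.6 -3.8  6.8] [-0.75 -0.59 -0.23] 0.246
0.8 False 16.125 [ 0.6 -1.7  5. ] [-0.54 -0.51 -0.21] 0.251
0.9 False 16.4917 [ 2.6 -0.8  6. ] [-0.27 -0.89  0.04] 0.252
1.0 False 16.8583 [ 6.1 -0.2  4.8] [-0.13 -1.33  0.21] 0.25
1.1 False 17.225 [4.2 1.9 4.3] [ 0.19 -1.11  0.24] 0.248
1.2 False 17.5917 [4.5 2.3 4.9] [ 0.08 -1.18  0.28] 0.244
```

View pics/st3.png

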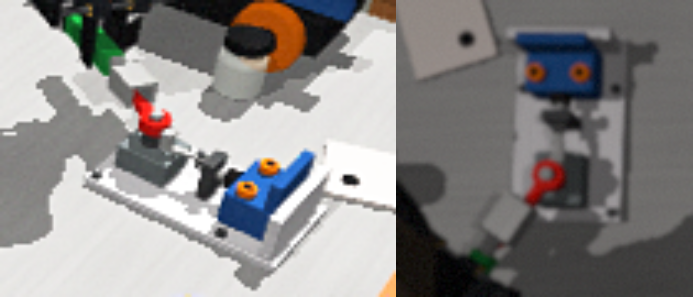

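View pics/w4.png

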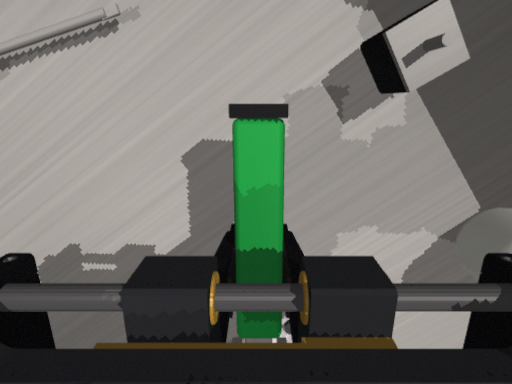

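Run:
```python
from swing import *
z=r.get_obs()['position'][2]
for a in (1.24,1.28,1.32):
    g,Y=pose(a); f=r.move_l([*g,z],[P,0,Y],rate=40,until_force=15)
    o=r.get_obs();F=o['wrist_force'];y=yb-a
    print(a,f,o['time'],F.round(1),o['wrist_torque'].round(2),'tang',(F[0]*-np.sin(-y)*-1 if 0 else round(F[0]*np.sin(y)*-1+F[1]*np.cos(y),2)))
    if f or np.dot(F[:2],[4.5,2.3])<2: break
r.wait(0.2);o=r.get_obs();print(o['wrist_force'],o['position'])
```

```text
1.24 False 18.3417 [ 1.6 -3.3  5.9] [-0.86 -0.5  -0.14] tang -1.55
[-0.56580435 -2.67037273  5.26707807] [493.57563385 386.57455154  51.25962032]
```

Run:
```python
from swing import *
g,Y=pose(1.22); r.move_l([*g,51],[P,0,Y],rate=30)
o=r.get_obs();print(o['wrist_force'].round(1))
r.move_l([*g,85],rate=60);o=r.get_obs();print(o['wrist_force'].round(1))
r.move_l([*g,130],rate=120)
r.move_pose([480,180,260],[P,0,1.8])
o=r.get_obs();print(o['time'],o['wrist_force'].round(1),o['wrist_torque'].round(2))
s=snap('scene','s4');t=snap('top','t4');wsnap('w5')
c=[cv2.resize(cv2.imread('pics/s4.png')[130:220,310:430],None,fx=3.3,fy=3.3),cv2.resize(cv2.imread('pics/t4.png')[70:190,50:170],None,fx=2.475,fy=2.475)]
cv2.imwrite('pics/st4.png',np.hstack(c))
```

```text
[3.5 2.7 5.7]
[ 0.6 -0.8 -4.3]
21.1417 [-0.6  0.9 -5.1] [ 0.08  0.09 -0.05]
```

View pics/st4.png

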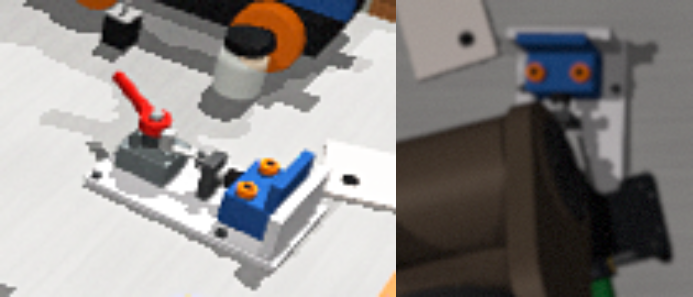

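View pics/s4.png

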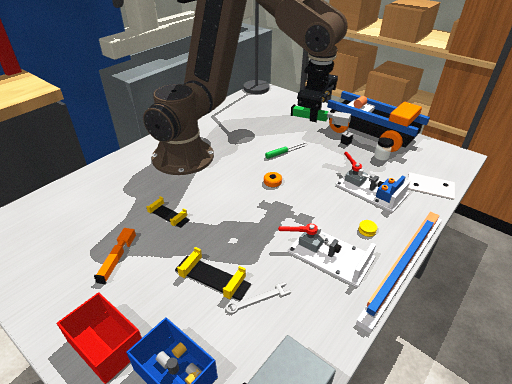

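View pics/w5.png

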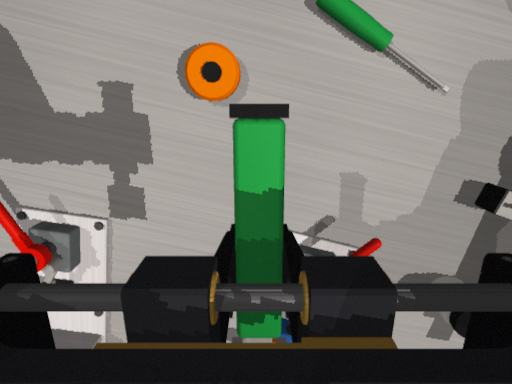

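Run:
```python
from h import *
P=np.pi;Y=0.228+P/2
r.move_pose([506,-359.5,180],[P,0,Y])
r.move_l([506,-359.5,45],rate=120)
f=r.move_l([506,-359.5,29.5],rate=30,until_force=12)
o=r.get_obs();print(f,o['time'],o['position'],o['wrist_force'].round(1),o['wrist_torque'].round(2))
r.move_gripper(0.4,10); r.move_gripper(0.75)
o=r.get_obs();print(o['grip_width'],o['wrist_force'].round(1))
r.move_l([506,-359.5,120],rate=120)
r.move_pose([470,-340,260],[P,0,1.79]);w=wsnap('w6')
print(r.get_obs()['time'])
hsv=cv2.cvtColor(w['pixels'],cv2.COLOR_RGB2HSV)
m=cv2.inRange(hsv,(50,150,120),(80,255,255));m[275:]=0
W=np.array([ray(w,q,62)[:2] for q in np.argwhere(m)[:,::-1]]).astype(np.float32);print(cv2.minAreaRect(W))
```

```text
True 25.025 [ 506.7376169  -359.49226099   30.76774742] [1.5 0.8 3.8] [ 0.13  0.34 -0.03]
0.7510764202360884 [ 0.3 -0.4 -0.3]
27.8917
((490.6923522949219, -362.0027770996094), (111.91766357421875, 22.75697135925293), 13.09305477142334)
```

View pics/w6.png

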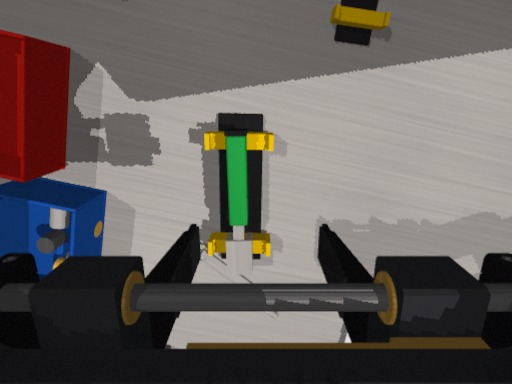

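The bar lies as before: handle (238,180), socket (239,250), on both supports at rows 141 and 243, within about 2 mm of its first pose. I'll take one last look at both stations, then hand in.

Run:
```python
from h import *
snap('top','t7');snap('scene','s7')
c=[cv2.resize(cv2.imread('pics/s7.png')[120:300,170:430],None,fx=1.6,fy=1.6),cv2.resize(cv2.imread('pics/t7.png')[70:190,70:270],None,fx=1.9,fy=2.4)]
c[1]=c[1][:288];cv2.imwrite('pics/st7.png',np.hstack(c))
```

```text
(no output)
```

View pics/st7.png

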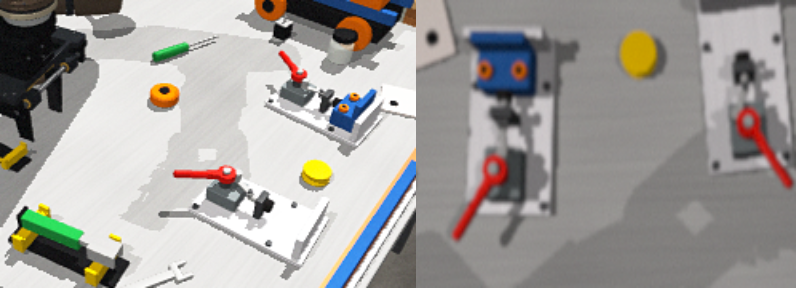

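The loaded lever now points down-left (home), the empty station's lever hasn't moved, and the bar lies in its rest with the gripper clear.

Run:
```python
from h import *
r.job_done();print(r.get_obs()['time'])
```

```text
the job is handed in; nothing more can be done
the job is handed in; nothing more can be done
```

The blue bracket is clamped and the bar is back in its rest. I handed the job in shortly after 28 s; no verdict is reported. I took the green bar from the large rest, set its socket over the loaded station's lever and swung it clockwise about 1.24 rad until it met its stop. Then I lifted the bar off and laid it back.

- **Loaded lever:** the last pictures show it pointing to its home side. The force on the bar turned from the spring's push to resistance between 1.20 and 1.24 rad, so it had reached its stop.
- **Empty station:** its lever looks unmoved.
- **Bar:** it lies on both supports, within about 2 mm and 0.01 rad of where it lay at the start. The gripper was clear of everything at hand-in.
- **One disagreement:** while lowering the socket onto the lever, I met contact about 6 mm higher than expected. I pressed down 2 mm further, still about 4 mm short of full seating, probably because the bar was slightly tilted in the grip. The pictures showed the socket over the lever, and the throw went normally.

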